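Load the calorimeter cell and hold its cover over the bolt holes

ROBOT

A 6-joint arm with a two-finger parallel gripper is mounted at the origin on the work surface. World frame = base frame: x ahead of the robot, y to its left, z up, the work surface at z = 0. Lengths are in m, angles in degrees, forces in N, time in s.
With the tool pointing down it reaches from about 0.325 to 0.925 m from the base axis. Payload 3.1 kg.
Tool frame: the origin (TCP) lies at the very end of the fingers, on their centre line; the grasp point (between the pads) lies 19 mm behind it (bot.grasp_offset is the distance from the TCP to the grasp point, in m); z points along the fingers, y is the line along which they close (so a half turn about z gives the same grasp; the last joint's range is limited). The gripper opens to 85 mm and grips with 20 to 120 N. Pads are 22 mm wide; open, the fingers measure 114 mm over their backs; the gripper's body (76 mm by 85 mm) begins 54 mm behind the grasp point. The pads swing forward as they close: fully open they stand 13 mm farther back than shut.
Start: joints at [58.258, 12.427, 92.441, -0, 75.132, -6.429], TCP at [0.267, 0.565, 0.231] pointing down, gripper open.
Joint ranges: [-157.48, 157.48], [-44.54, 120.13], [17.64, 146.25], [-64.5, 244.5], [7.68, 150.69], [-147.95, 147.95]. Speed limits (degrees/s): [159.86, 159.86, 180, 180, 180, 180].

INTERFACE

Orientations are given as a 3x3 rotation matrix whose columns are the frame's x, y, z axes.
In Python, from rig import bot gives the robot as it stands.
- The arm moves only by the tool jog_arm, never from a script. Its argument "motion" is a list of rows, each an object with "gripper": the finger opening in m, from 0 to 0.0854; "xyz": the shift along the tool's x, y, z in m, a list of three; "twist": the turn, a rotation vector about the tool's x, y, z in degrees, a list of three. In form: [{"gripper": gripper, "xyz": [x, y, z], "twist": [ax, ay, az]}, ...]. A call has 1 to 12 rows; each row is the pose to reach, as a shift and turn from the pose commanded when the call began, along the tool's axes at that moment; what a row does not reach only later rows make up. A row lasts 1/12 s, in which the tool goes at most 41.7 mm and 7.16 degrees, less where a joint would pass 70% of its speed; a pose out of reach is approached as far as the arm can. A call with a gripper value outside its range is refused whole. The fingers move at their own pace and stop on an object; "force" is the grip in N (left out, the last holds). Time passes only in rows, so rows that repeat a pose let the fingers close. It gives the time, the measured TCP pose, the force, the opening and the grip force at its end, in the units of the state.
- bot.sense(): the state, without advancing time (a new reading comes with each control period).
- bot.grab_frame(name): name is "scene" or "side" or "wrist"; returns (picture, depth): 480x640x3 uint8, blue, green, red; 480x640 float32, m along the optical axis (not along the pixel's ray), 0 where there is no reading.
- bot.camera_info(name): a dict with "fx", "fy", "cx", "cy" (pixels), "world_from_camera" (4x4, takes a point from camera to world coordinates). Camera axes: x right, y up, looking along -z (the intrinsics and any distortion apply to the point x, -y, -z); pixel columns grow to the right and rows downward; lengths in m; the calibration is good to about 2 mm. The wrist camera is an equidistant fisheye: a pixel r from the principal point sees the ray r / f radians off the axis. A picture is of the moment at which its call begins: read the wrist's pose just before it. camera_info takes no time and is no camera call; for the wrist camera it gives the pose at the moment of the call.
- bot.close_job(): hands the job in; it is judged then, once.
The state is a dict: "clock": time; "q": joint angles; "qvel": joint speeds; "joint_efforts": joint torques, N m; "tcp_pos": TCP position; "eef_rot": TCP orientation; "wrist_force": force on the tool from outside, world axes, zero at the start; "wrist_torque": the same for the moment, N m; "finger_gap": opening from 0.0 (shut) to 1.0 (fully open); "gripper_force": force on a finger pad.
Only numpy, scipy, OpenCV 4.12 (cv2) and the standard library are available. Lean on these libraries where they do the work, as an engineer would, in place of code of your own. Each camera call takes 0.05 s, during which the arm holds its last target. There are 200 camera calls.

TASK

Stand the small sample jar upright on the middle of the round sensor plate inside the open measuring cell, setting it down gently, not dropped, and let go of it. Then take the cover plate by its handle and hold it level, hovering about a finger's width (15 mm) above the cell's flange with each of its four holes right over a threaded hole (either way round), so that I can start the screws; it must never rest on the flange or its seal. Finish while still holding the cover there, and leave the bottle, the dish and the screwdriver where they are.

Things in the scene. Friction and masses are not known exactly. Their poses are not given: they have to be found in the camera images.
- cell: calorimeter measuring cell fixed on the bench: an open-topped, dark-sided aluminium box, 206 (its x) x 226 (its y) x 100 mm high, origin at the centre of its underside, z up. Mouth 140 (x) x 160 (y) mm, upright walls, 64 mm deep. On its +x side, low, are two brass fittings and a short hose to a box (90 x 130 x 55 mm high, centre at x +275 mm) fixed to the bench
- sensor_plate (a point): centre of the top face of the round copper sensor plate (68 mm across, 6 mm thick) in the middle of the cell's floor; 42 mm above the bench, 58 mm below the flange's top face
- flange (a point): centre of the cell's mouth, level with the flange's top face, 100 mm above the bench; axes as the cell's. The flange is the bare aluminium rim round the mouth, 186 (x) x 206 (y) mm outside, with a black seal cord standing 1.5 mm proud of it and a threaded hole at each corner
- thread0 (a point): cell: mouth of threaded hole 0 (8 mm) in the flange's top face, at x +81.5, y +91.5, z +100 mm from the cell's origin
- thread1 (a point): cell: mouth of threaded hole 1 (8 mm) in the flange's top face, at x -81.5, y +91.5, z +100 mm from the cell's origin
- thread2 (a point): cell: mouth of threaded hole 2 (8 mm) in the flange's top face, at x -81.5, y -91.5, z +100 mm from the cell's origin
- thread3 (a point): cell: mouth of threaded hole 3 (8 mm) in the flange's top face, at x +81.5, y -91.5, z +100 mm from the cell's origin
- cover: the cell's loose cover, an aluminium plate 186 (its x) x 206 (its y) x 5 mm, about 0.6 kg, with a hole at each corner and a bow handle in the middle of its top; it starts flat, handle up, on a 4 mm thick grey pad. Origin at the centre of its underside, z up. Plate and holes are the same after a half turn, so it fits either way round
- cover_handle (a point): middle of the cover's bow handle, right over the plate's centre and centre of mass, 43 mm above the underside; axes as the cover's. The grip is a steel bar 14 mm wide (x), 14 mm high, 116 mm long (along y) on two 12 mm posts at y +-50 mm; 31 mm of free space lies between the bar and the plate's top face
- hole0 (a point): cover: centre of clearance hole 0 (11 mm) at the plate's underside, at x +81.5, y +91.5, z 0 mm from the middle of the underside
- hole1 (a point): cover: centre of clearance hole 1 (11 mm) at the plate's underside, at x -81.5, y +91.5, z 0 mm from the middle of the underside
- hole2 (a point): cover: centre of clearance hole 2 (11 mm) at the plate's underside, at x -81.5, y -91.5, z 0 mm from the middle of the underside
- hole3 (a point): cover: centre of clearance hole 3 (11 mm) at the plate's underside, at x +81.5, y -91.5, z 0 mm from the middle of the underside
- jar: the sample jar: small amber glass jar with a white cap, 40 mm across, 50 mm high with the cap, about 70 g; stands upright on the bench at the start. Origin at the centre of its underside, z up
- jar_mid (a point): centre of the sample jar, 25 mm above its underside
- reagent: bystander: amber reagent bottle with a paper label, 60 mm across, 105 mm high; origin at the centre of its underside
- dish: bystander: round steel dish of screws, 68 mm across, 16 mm high (the screws stand to 29 mm); origin at the centre of its underside
- driver: bystander: screwdriver 170 mm long lying on the bench along its x axis, origin about mid-length
Not all that is in view belongs to the job. What is shaped like the jar but red is not meant.

How it is judged (in metres and radians):
On the way:
1. the sample jar stands upright on the middle of the sensor plate, let go and at rest (horizontal distance between jar and sensor_plate below 0.012 m and angle between jar's own z axis and vertical below 0.08 rad and z of jar in the frame of sensor_plate between -0.003 and 0.003 m and contact force between the fingers and jar below 0.1 N and linear speed of jar below 0.02 m/s), for 0.3 s.
At the end, for the whole second after the job is handed in: Jar released, upright (0.08 rad), within 12 mm of the sensor plate's centre. Cover still, level (0.06 rad), held by the fingers alone; each hole within 4 mm (from above) of its threaded hole, either way round; its underside 6 to 30 mm above the flange face at every hole (all of step 1 and ((horizontal distance between hole0 and thread0 below 0.004 m and horizontal distance between hole1 and thread1 below 0.004 m and horizontal distance between hole2 and thread2 below 0.004 m and horizontal distance between hole3 and thread3 below 0.004 m) or (horizontal distance between hole0 and thread2 below 0.004 m and horizontal distance between hole1 and thread3 below 0.004 m and horizontal distance between hole2 and thread0 below 0.004 m and horizontal distance between hole3 and thread1 below 0.004 m)) and z of hole0 in the frame of flange between 0.006 and 0.03 m and z of hole1 in the frame of flange between 0.006 and 0.03 m and z of hole2 in the frame of flange between 0.006 and 0.03 m and z of hole3 in the frame of flange between 0.006 and 0.03 m and angle between cover's own z axis and vertical below 0.06 rad and contact force between the fingers and cover above 2 N and contact force between cover and cell below 0.1 N and contact force between cover and jar below 0.1 N and linear speed of cover below 0.01 m/s and angular speed of cover below 0.05 rad/s); the arm keeps its last pose, push and grip.
It fails at once if the jar is tipped over (angle between jar's own z axis and vertical above 0.6 rad).
It fails at once if the jar is dropped onto the sensor plate (horizontal distance between jar and sensor_plate below 0.06 m and z of jar in the frame of sensor_plate below 0.012 m and linear speed of jar above 0.4 m/s).
It fails at once if the cover rests on or strikes the cell (contact force between cover and cell above 2 N).
It fails at once if the bottle, dish or screwdriver is moved by more than 20 mm (distance of any of reagent, dish, driver from where it was at the start of the episode above 0.02 m).
It also fails if it takes over 58 s, if anything falls off the work surface, if the arm or the gripper's body presses on something with over 40 N, if the wrist force passes 120 N, or if a joint passes its speed limit or range.

## Working session

There is one attempt and no reset: what is moved stays moved. The work goes in short steps, Python scripts to look and compute and a tool call to move; the robot and the scene stay as the last step left them, time stands still between calls to the robot, and variables do not carry over. Pictures are saved under pics/ and viewed, at most 10 in all, crops included, and the job is handed in when it is done.

Besides the shell and the picture viewer there is one more tool, called after ">>>" as name([rows], argument=value, ...), one row to a line, values as JSON. jog_arm: Moves the arm, as the interface text tells. Its arguments: {"type":"object","properties":{"motion":{"type":"array","items":{"type":"object","properties":{"gripper":{"type":"number"},"xyz":{"type":"array","items":{"type":"number"}},"twist":{"type":"array","items":{"type":"number"}}}}},"force":{"type":"number"}},"required":["motion"]}

```bash
mkdir -p pics; ls; python3 - <<'E'
from rig import bot
import cv2,numpy as np
s=bot.sense();print(s)
for n in("scene","side","wrist"):
    i=bot.camera_info(n);p,d=bot.grab_frame(n)
    print(n,i)
    cv2.imwrite(f"pics/{n}0.png",p);np.savez(f"{n}0.npz",p=p,d=d,T=i["world_from_camera"],k=[i[a] for a in("fx","fy","cx","cy")])
print(bot.grasp_offset)
E
```

```text
pics
{'clock': 0.0, 'q': array([ 5.82607552e+01,  1.24753614e+01,  9.25304004e+01,  1.79724700e-04,
        7.51320454e+01, -6.42930858e+00]), 'qvel': array([-0.01564777,  0.0983609 ,  0.04262533,  0.13453791,  0.02160642,
        0.03092969]), 'joint_efforts': array([-9.07479243e-04, -3.96854568e+01, -3.03846717e+01, -3.81746440e-04,
        9.84758284e-03,  1.99409351e-05]), 'tcp_pos': array([0.26674412, 0.56430245, 0.22996588]), 'eef_rot': array([[-9.04007905e-01,  4.27513859e-01, -1.26783705e-03],
       [ 4.27515652e-01,  9.04005636e-01, -2.04389836e-03],
       [ 2.72336964e-04, -2.38972046e-03, -9.99997108e-01]]), 'wrist_force': array([ 0.83094671, -0.82860551,  0.67310608]), 'wrist_torque': array([-0.01357689,  0.03590354, -0.06159411]), 'gripper_force': 0.0, 'finger_gap': 0.9977795794510236}
scene {'fx': 443.8175701467861, 'fy': 443.8175701467861, 'cx': 319.5160373933182, 'cy': 244.54698825916665, 'world_from_camera': array([[ 0.65923993, -0.49854855,  0.56289614,  1.07791667],
       [ 0.75193181,  0.43821265, -0.49251216, -0.42955702],
       [-0.00112698,  0.7479432 ,  0.66376178,  0.65850075],
       [ 0.        ,  0.        ,  0.        ,  1.        ]])}
side {'fx': 456.2864670506565, 'fy': 456.2864670506565, 'cx': 317.79903206471795, 'cy': 238.65661086931246, 'world_from_camera': array([[ 0.979592  ,  0.12510115, -0.15731884,  0.38567986],
       [-0.200981  ,  0.59999876, -0.77434367, -0.82872638],
       [-0.00248017,  0.79015896,  0.61289694,  0.73577432],
       [ 0.        ,  0.        ,  0.        ,  1.        ]])}
wrist {'fx': 371.64829954431775, 'fy': 371.64829954431775, 'cx': 322.11712428100117, 'cy': 239.86511440797017, 'world_from_camera': array([[ 0.42756756, -0.86666984, -0.25703962,  0.20107248],
       [ 0.90398201,  0.40941963,  0.12325621,  0.59451983],
       [-0.00158537, -0.28505955,  0.9585085 ,  0.37293334],
       [ 0.        ,  0.        ,  0.        ,  1.        ]])}
0.0187
```

View pics/scene0.png

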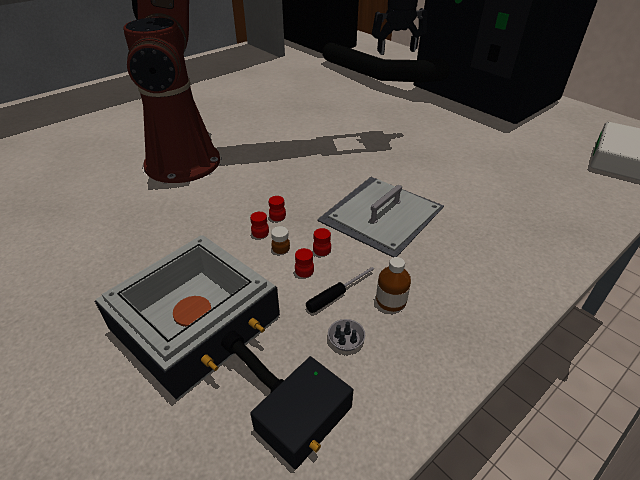

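View pics/side0.png

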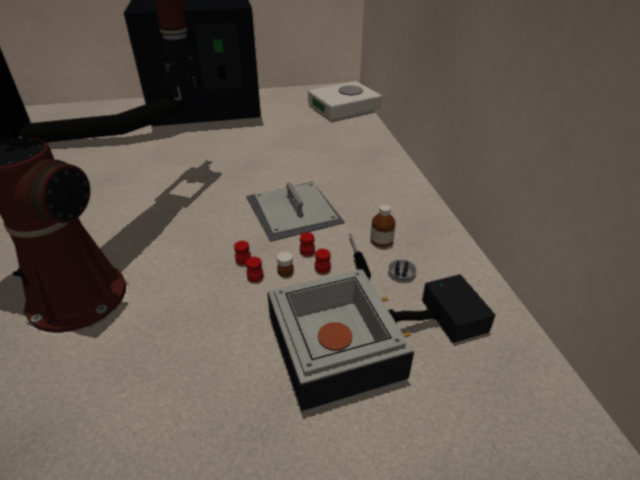

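The scene view shows the cell (flange around (188,295), sensor plate at (192,311)), the white-capped jar at (281,238) among four red jars, and the cover with its handle at (386,203). The dish is at (346,336), the screwdriver at (340,290) and the bottle at (393,285). The side view shows the same layout, with the sensor plate at (335,335) and the jar at (286,264).

```bash
cat > h.py <<'E'
import numpy as np,cv2
def load(n):
    z=np.load(n+".npz");return z["p"],z["d"],z["T"],z["k"]
def dirs(uv,T,k,fish=False):
    uv=np.atleast_2d(np.asarray(uv,float));x=(uv[:,0]-k[2])/k[0];y=(uv[:,1]-k[3])/k[1]
    if fish:
        r=np.hypot(x,y);s=np.where(r>1e-9,np.sin(r)/np.maximum(r,1e-9),1);v=np.c_[x*s,-y*s,-np.cos(r)]
    else: v=np.c_[x,-y,-np.ones(len(x))]
    return v@T[:3,:3].T
def plane(uv,z,T,k,fish=False):
    v=dirs(uv,T,k,fish);o=T[:3,3];return o+v*((z-o[2])/v[:,2])[:,None]
def cloud(d,T,k,fish=False):
    h,w=d.shape;u,v=np.meshgrid(np.arange(w),np.arange(h));uv=np.c_[u.ravel(),v.ravel()]
    if not fish: W=dirs(uv,T,k)*d.ravel()[:,None]+T[:3,3]
    else:
        V=dirs(uv,T,k,True);c=V@(-T[:3,2]);W=V*(d.ravel()/c)[:,None]+T[:3,3]
    W[d.ravel()==0]=np.nan;return W.reshape(h,w,3)
def rect(P):
    (c,s,a)=cv2.minAreaRect((P[:,:2]*1000).astype(np.float32));return np.round(c,1),np.round(s,1),round(a,2)
def blobs(m,amin=20):
    n,l,st,c=cv2.connectedComponentsWithStats(m.astype(np.uint8));return [(l==i,st[i],c[i]) for i in range(1,n) if st[i,4]>=amin]
E
python3 - <<'E'
from h import *
for n in("scene0","side0"):
    p,d,T,k=load(n);W=cloud(d,T,k);z=W[...,2];hsv=cv2.cvtColor(p,cv2.COLOR_BGR2HSV);H,S,V=cv2.split(hsv)
    print(n,"table z",np.nanmedian(z[300:330,100:110] if n=="scene0" else z[420:440,200:220]))
    near=(W[...,0]>.2)&(W[...,0]<1.1)&(abs(W[...,1])<.6)
    red=((H<6)|(H>174))&(S>200)&(V>70)&near
    for m,st,c in blobs(red,60): 
        q=W[m];print(" red",st[2:],c.round(),np.nanmedian(q,0).round(3), plane(c,.025,T,k).round(3))
    cop=(H>4)&(H<14)&(S>110)&near
    for m,st,c in blobs(cop,150): print(" copper",st,c.round(1),plane(c,.042,T,k).round(4))
    wh=(S<60)&(V>120)&near&(z>.036)&(z<.06)
    for m,st,c in blobs(wh,25):print(" white",st,c.round(1),np.nanmean(W[m],0).round(3),plane(c,.045,T,k).round(4))
    for nm,lo,hi,a in(("flange",.094,.106,800),("handle",.040,.062,60),):
        for m,st,c in blobs((z>lo)&(z<hi)&near&(S<60),a):print(nm,st,rect(W[m]),np.nanmedian(z[m]).round(4))
E
```

```text
scene0 table z 0.0669921260699397
 red [ 15   9 111] [276. 200.] [0.378 0.049 0.05 ] [[0.348 0.068 0.025]]
 red [16  8 91] [277. 212.] [0.389 0.041 0.024] [[0.388 0.042 0.025]]
 red [ 17  10 127] [258. 216.] [ 0.401 -0.018  0.05 ] [[ 0.373 -0.001  0.025]]
 red [17  8 90] [260. 228.] [ 0.413 -0.027  0.024] [[ 0.411 -0.025  0.025]]
 red [ 17  11 144] [322. 233.] [0.538 0.049 0.05 ] [[0.515 0.069 0.025]]
 red [ 17   9 100] [322. 246.] [0.55  0.039 0.024] [[0.548 0.041 0.025]]
 red [ 18  13 169] [303. 254.] [ 0.562 -0.021  0.05 ] [[ 0.541 -0.005  0.025]]
 red [ 19  10 105] [304. 267.] [ 0.575 -0.031  0.024] [[ 0.573 -0.029  0.025]]
 copper [272 239  18  15 172] [280.4 246.4] [[ 0.5057 -0.0371  0.042 ]]
 copper [378 267  33  28 590] [394.1 281.1] [[0.7285 0.0656 0.042 ]]
 copper [173 296  38  31 785] [190.  309.5] [[ 0.5337 -0.2628  0.042 ]]
 white [271 226  17  11 144] [279.1 231.1] [ 0.472 -0.014  0.05 ] [[ 0.4674 -0.0111  0.045 ]]
 white [141 273  85  66 963] [182.4 302.6] [ 0.505 -0.263  0.037] [[ 0.5127 -0.2661  0.045 ]]
flange [ 102  235  165  124 4670] (array([ 534.9, -260.7]), arr
[... 1846 characters left out ...]
4034] (array([ 534. , -259.3]), array([187.7, 210.3]), 6.71) 0.101
handle [286 182  17  26 157] (array([536.1, 253.5]), array([ 14.2, 121.1]), 8.98) 0.0548
handle [371 227  24  10  64] (array([727.1,  37. ]), array([26.3, 58.3]), 70.44) 0.0444
handle [277 252  15  14 171] (array([470.7, -13.7]), array([36.9, 32.9]), 79.98) 0.051
handle [ 424  274   71   57 2321] (array([ 800.5, -226.6]), array([104.8, 132.7]), 6.61) 0.0559
handle [293 293  86  48 647] (array([ 564.9, -205.4]), array([ 92.6, 183.7]), 51.96) 0.0514
handle [268 303 144  98 999] (array([ 484. , -319.1]), array([156.2, 310.1]), 49.91) 0.0513
handle [393 310  32  14 227] (array([ 690.4, -240.6]), array([83.1, 21.5]), 14.42) 0.0507
```

```bash
cat > go.py <<'E'
import sys,numpy as np
from scipy.spatial.transform import Rotation as R
from rig import bot
def go(x,y,z,yaw):  # yaw: world heading (deg) of tool y axis, tool pointing down
    s=bot.sense();M=s["eef_rot"];a=np.radians(yaw)
    Y=np.array([np.cos(a),np.sin(a),0]);Z=np.array([0,0,-1.]);G=np.c_[np.cross(Y,Z),Y,Z]
    print("xyz",(M.T@(np.array([x,y,z])-s["tcp_pos"])).round(4),"twist",R.from_matrix(M.T@G).as_rotvec(degrees=True).round(2),"at",s["tcp_pos"].round(4),"t",round(s["clock"],2),"gap",round(s["finger_gap"],3),"F",s["wrist_force"].round(1),"q6",s["q"][5].round(1))
if __name__=="__main__": go(*map(float,sys.argv[1:]))
E
python3 go.py .4715 -.0145 .2 97
```

```text
xyz [-0.4325 -0.4358  0.031 ] twist [ -0.1   -0.04 -32.31] at [0.2669 0.5644 0.2302] t 0.15 gap 0.999 F [ 0.6 -0.4  0.4] q6 -6.4
```

>>> jog_arm([
  {"gripper":0.0854,"xyz":[-0.02,-0.02,0.0],"twist":[0,0,-2]},
  {"gripper":0.0854,"xyz":[-0.045,-0.045,0.0],"twist":[0,0,-5]},
  {"gripper":0.0854,"xyz":[-0.07,-0.07,0.0],"twist":[0,0,-8]},
  {"gripper":0.0854,"xyz":[-0.1,-0.1,0.0],"twist":[0,0,-11]},
  {"gripper":0.0854,"xyz":[-0.13,-0.13,0.0],"twist":[0,0,-14]},
  {"gripper":0.0854,"xyz":[-0.16,-0.16,0.0],"twist":[0,0,-17]},
  {"gripper":0.0854,"xyz":[-0.19,-0.19,0.01],"twist":[0,0,-20]},
  {"gripper":0.0854,"xyz":[-0.22,-0.22,0.01],"twist":[0,0,-23]},
  {"gripper":0.0854,"xyz":[-0.25,-0.25,0.01],"twist":[0,0,-26]},
  {"gripper":0.0854,"xyz":[-0.28,-0.28,0.01],"twist":[0,0,-29]},
  {"gripper":0.0854,"xyz":[-0.31,-0.31,0.01],"twist":[0,0,-32.3]},
  {"gripper":0.0854,"xyz":[-0.34,-0.34,0.01],"twist":[0,0,-32.3]},
])

```text
clock: 1.15
tcp_pos: [0.4265, 0.1177, 0.2212]
eef_rot: [[-0.992, -0.124, 0.0], [-0.124, 0.992, 0.0], [-0.0, 0.0, -1.0]]
wrist_force: [0.7, 0.4, -0.3]
finger_gap: 1.006
gripper_force: 0.0
```

```bash
python3 go.py .4715 -.0145 .2 97
```

```text
xyz [-0.0283 -0.1368  0.0212] twist [0.   0.02 0.11] at [0.4265 0.1177 0.2212] t 1.15 gap 1.006 F [ 0.7  0.4 -0.3] q6 -90.8
```

>>> jog_arm([
  {"gripper":0.0854,"xyz":[-0.006,-0.03,0.005],"twist":[0,0,0]},
  {"gripper":0.0854,"xyz":[-0.012,-0.06,0.01],"twist":[0,0,0]},
  {"gripper":0.0854,"xyz":[-0.018,-0.09,0.015],"twist":[0,0,0]},
  {"gripper":0.0854,"xyz":[-0.023,-0.115,0.02],"twist":[0,0,0]},
  {"gripper":0.0854,"xyz":[-0.0265,-0.131,0.02],"twist":[0,0,0]},
  {"gripper":0.0854,"xyz":[-0.0265,-0.131,0.02],"twist":[0,0,0]},
  {"gripper":0.0854,"xyz":[-0.0265,-0.131,0.02],"twist":[0,0,0]},
  {"gripper":0.0854,"xyz":[-0.0265,-0.131,0.02],"twist":[0,0,0]},
])

```text
clock: 1.82
tcp_pos: [0.4684, -0.0066, 0.2011]
eef_rot: [[-0.993, -0.122, -0.001], [-0.122, 0.993, 0.001], [0.001, 0.001, -1.0]]
wrist_force: [-0.6, 0.3, -0.7]
finger_gap: 1.002
gripper_force: 0.0
```

```bash
python3 - <<'E'
from h import *
from rig import bot
from go import go
i=bot.camera_info("wrist");T=i["world_from_camera"];k=[i[a] for a in("fx","fy","cx","cy")]
p,d=bot.grab_frame("wrist");cv2.imwrite("pics/w1.png",p);np.savez("w1.npz",p=p,d=d,T=T,k=k)
W=cloud(d,T,k,True);z=W[...,2];H,S,V=cv2.split(cv2.cvtColor(p,cv2.COLOR_BGR2HSV))
print(T[:3,3],np.nanmedian(z))
for m,st,c in blobs((z>.035)&(z<.06)&(S<70)&(V>90),60):print(st,c.round(1),rect(W[m]),np.nanmedian(z[m]).round(4),plane(c,.05,T,k,True).round(4))
go(.4715,-.0145,.2,97)
E
```

```text
[ 0.39613045 -0.01667698  0.34398691] 0.0011584624190372206
[  10  197  100  122 5553] [ 56.6 256. ] (array([ 542.7, -284. ]), array([131.2, 115.9]), 6.68) 0.0361 [[ 0.5326 -0.2716  0.05  ]]
[ 291  202   45   46 1558] [313.3 224.5] (array([471.6, -14.5]), array([35.6, 36.6]), 56.68) 0.0501 [[ 0.4708 -0.0144  0.05  ]]
[514 307  86  24 893] [555.9 319.7] (array([538.2, 252.5]), array([ 14. , 115.8]), 8.85) 0.0542 [[0.5401 0.2495 0.05  ]]
xyz [-0.0021 -0.0086  0.0012] twist [ 0.03 -0.02  0.04] at [ 0.4684 -0.0062  0.2012] t 1.87 gap 1.001 F [ 0.5  1.2 -0. ] q6 -106.4
```

View pics/w1.png

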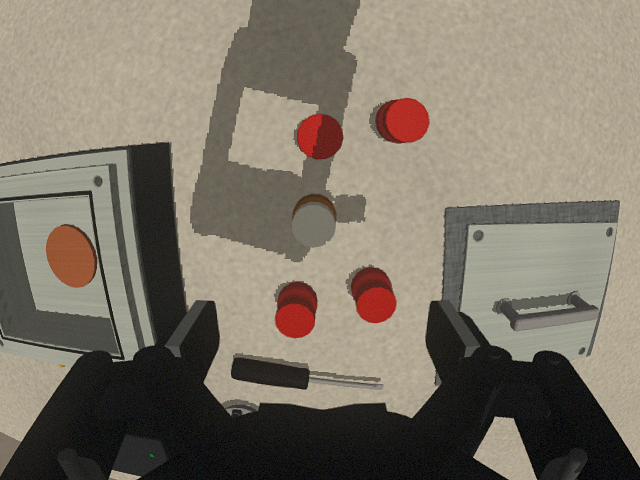

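The wrist view shows the jar's cap at (313,224), red jars on both sides of it, and clear bench along the closing direction. The cell plate is at (71,255) and the handle at (556,320). All three views agree on the jar position, so I'm descending.

>>> jog_arm([
  {"gripper":0.0854,"xyz":[-0.002,-0.0085,0.015],"twist":[0,0,0]},
  {"gripper":0.0854,"xyz":[-0.002,-0.0085,0.035],"twist":[0,0,0]},
  {"gripper":0.0854,"xyz":[-0.002,-0.0085,0.06],"twist":[0,0,0]},
  {"gripper":0.0854,"xyz":[-0.002,-0.0085,0.085],"twist":[0,0,0]},
  {"gripper":0.0854,"xyz":[-0.002,-0.0085,0.11],"twist":[0,0,0]},
  {"gripper":0.0854,"xyz":[-0.002,-0.0085,0.135],"twist":[0,0,0]},
  {"gripper":0.0854,"xyz":[-0.002,-0.0085,0.155],"twist":[0,0,0]},
  {"gripper":0.0854,"xyz":[-0.002,-0.0085,0.17],"twist":[0,0,0]},
  {"gripper":0.0854,"xyz":[-0.002,-0.0085,0.182],"twist":[0,0,0]},
  {"gripper":0.0854,"xyz":[-0.002,-0.0085,0.19],"twist":[0,0,0]},
  {"gripper":0.0854,"xyz":[-0.002,-0.0085,0.194],"twist":[0,0,0]},
  {"gripper":0.0854,"xyz":[-0.002,-0.0085,0.194],"twist":[0,0,0]},
])

```text
clock: 2.87
tcp_pos: [0.4712, -0.0145, 0.0068]
eef_rot: [[-0.992, -0.123, -0.001], [-0.123, 0.992, 0.0], [0.001, 0.0, -1.0]]
wrist_force: [0.2, 0.2, 0.2]
finger_gap: 1.002
gripper_force: 0.0
```

>>> jog_arm([
  {"gripper":0.065,"xyz":[0,0,0],"twist":[0,0,0]},
  {"gripper":0.05,"xyz":[0,0,0],"twist":[0,0,0]},
  {"gripper":0.046,"xyz":[0,0,0],"twist":[0,0,0]},
  {"gripper":0.043,"xyz":[0,0,0],"twist":[0,0,0]},
  {"gripper":0.04,"xyz":[0,0,0],"twist":[0,0,0]},
  {"gripper":0.035,"xyz":[0,0,0],"twist":[0,0,0]},
  {"gripper":0.03,"xyz":[0,0,0],"twist":[0,0,0]},
  {"gripper":0.03,"xyz":[0,0,0],"twist":[0,0,0]},
], force=25)

```text
clock: 3.53
tcp_pos: [0.4723, -0.0153, 0.008]
eef_rot: [[-0.993, -0.121, 0.001], [-0.121, 0.993, 0.0], [-0.001, 0.0, -1.0]]
wrist_force: [-1.3, 1.1, 6.2]
finger_gap: 0.448
gripper_force: 25.1
```

```bash
python3 go.py .4715 -.0145 .16 97
```

```text
xyz [ 0.0006  0.0009 -0.152 ] twist [ 0.01  0.04 -0.02] at [ 0.4723 -0.0153  0.008 ] t 3.53 gap 0.448 F [-1.3  1.1  6.2] q6 -107.4
```

>>> jog_arm([
  {"gripper":0.03,"xyz":[0,0,-0.005],"twist":[0,0,0]},
  {"gripper":0.03,"xyz":[0,0,-0.015],"twist":[0,0,0]},
  {"gripper":0.03,"xyz":[0,0,-0.03],"twist":[0,0,0]},
  {"gripper":0.03,"xyz":[0,0,-0.05],"twist":[0,0,0]},
  {"gripper":0.03,"xyz":[0,0,-0.075],"twist":[0,0,0]},
  {"gripper":0.03,"xyz":[0,0,-0.1],"twist":[0,0,0]},
  {"gripper":0.03,"xyz":[0,0,-0.125],"twist":[0,0,0]},
  {"gripper":0.03,"xyz":[0,0,-0.145],"twist":[0,0,0]},
  {"gripper":0.03,"xyz":[0,0,-0.16],"twist":[0,0,0]},
  {"gripper":0.03,"xyz":[0,0,-0.165],"twist":[0,0,0]},
  {"gripper":0.03,"xyz":[0,0,-0.165],"twist":[0,0,0]},
  {"gripper":0.03,"xyz":[0,0,-0.165],"twist":[0,0,0]},
])

```text
clock: 4.53
tcp_pos: [0.4713, -0.0153, 0.1719]
eef_rot: [[-0.993, -0.122, -0.0], [-0.122, 0.993, -0.0], [0.0, -0.0, -1.0]]
wrist_force: [0.4, 0.6, 0.1]
finger_gap: 0.454
gripper_force: 25.6
```

```bash
python3 go.py .5345 -.261 .173 97
```

```text
xyz [-0.0328 -0.2515 -0.0011] twist [-0.   -0.03 -0.01] at [ 0.4713 -0.0153  0.1719] t 4.53 gap 0.454 F [0.4 0.6 0.1] q6 -107.4
```

>>> jog_arm([
  {"gripper":0.03,"xyz":[-0.001,-0.01,0],"twist":[0,0,0]},
  {"gripper":0.03,"xyz":[-0.004,-0.03,0],"twist":[0,0,0]},
  {"gripper":0.03,"xyz":[-0.007,-0.055,0],"twist":[0,0,0]},
  {"gripper":0.03,"xyz":[-0.011,-0.085,0],"twist":[0,0,0]},
  {"gripper":0.03,"xyz":[-0.015,-0.115,0],"twist":[0,0,0]},
  {"gripper":0.03,"xyz":[-0.019,-0.145,0],"twist":[0,0,0]},
  {"gripper":0.03,"xyz":[-0.023,-0.175,0],"twist":[0,0,0]},
  {"gripper":0.03,"xyz":[-0.027,-0.205,0],"twist":[0,0,0]},
  {"gripper":0.03,"xyz":[-0.03,-0.23,0],"twist":[0,0,0]},
  {"gripper":0.03,"xyz":[-0.032,-0.245,0],"twist":[0,0,0]},
  {"gripper":0.03,"xyz":[-0.033,-0.2515,0],"twist":[0,0,0]},
  {"gripper":0.03,"xyz":[-0.033,-0.2515,0],"twist":[0,0,0]},
])

```text
clock: 5.53
tcp_pos: [0.5346, -0.2619, 0.171]
eef_rot: [[-0.993, -0.12, -0.002], [-0.12, 0.993, 0.001], [0.002, 0.001, -1.0]]
wrist_force: [0.4, 0.5, -0.7]
finger_gap: 0.449
gripper_force: 25.6
```

```bash
python3 - <<'E'
from h import *
from rig import bot
from go import go
for n in("wrist","scene","side"):
    f=n=="wrist";i=bot.camera_info(n);T=i["world_from_camera"];k=[i[a] for a in("fx","fy","cx","cy")]
    p,d=bot.grab_frame(n);cv2.imwrite(f"pics/{n}2.png",p);np.savez(n+"2.npz",p=p,d=d,T=T,k=k)
    W=cloud(d,T,k,f);z=W[...,2];H,S,V=cv2.split(cv2.cvtColor(p,cv2.COLOR_BGR2HSV))
    reg=(abs(W[...,0]-.534)<.15)&(abs(W[...,1]+.26)<.15)
    for m,st,c in blobs((z>.095)&(z<.105)&reg&(S<60),300):print(n,"flange",rect(W[m]))
    for m,st,c in blobs((z>.155)&(z<.235)&reg&(V>60)&(S<90),25):print(n,"white?",st,np.nanmedian(W[m],0).round(4),rect(W[m]))
    for m,st,c in blobs((H>4)&(H<16)&(S>100)&reg&(z>.03),40):print(n,"copper/amber",st,np.nanmedian(W[m],0).round(4),rect(W[m]))
go(.5345,-.261,.12,97)
E
```

```text
wrist flange (array([ 523.7, -262.9]), array([163.2, 207.7]), 6.89)
wrist white? [244 289  30  52 631] [ 0.5264 -0.2873  0.1983] (array([ 526.6, -286.5]), array([5.8, 5.3]), 54.09)
wrist white? [368 289  33  52 645] [ 0.5208 -0.2415  0.1979] (array([ 522.6, -241.1]), array([6.3, 8.5]), 11.3)
wrist white? [ 268  298  110  108 9254] [ 0.5298 -0.2636  0.2129] (array([ 534.7, -263.1]), array([36.6, 37.3]), 52.58)
wrist copper/amber [ 274  186   98  140 8273] [ 0.5245 -0.2633  0.0427] (array([ 532.8, -261.7]), array([62.9, 66.6]), 5.5)
scene flange (array([ 534.9, -260.6]), array([189.7, 207.3]), 7.12)
scene white? [162 230  22  23 397] [ 0.544  -0.2615  0.2122] (array([ 537.2, -258.9]), array([30.1, 38.4]), 61.4)
scene white? [185 234   7  17  34] [ 0.5419 -0.2367  0.1953] (array([ 542.2, -236.7]), array([4.1, 3.6]), 87.27)
scene copper/amber [165 245  24  24 363] [ 0.5504 -0.2643  0.1822] (array([ 507.9, -242.8]), array([ 34.2, 108.1]), 60.62)
scene copper/amber [173 296  38  31 787] [ 0.5339 -0.263   0.042 ] (array([ 555. , -257.8]), array([105.1,  70.8]), 4.49)
side flange (array([ 53
[... 315 characters left out ...]
59] [ 0.4507 -0.1779  0.5462] (array([ 449.8, -181.1]), array([38.7, 11.4]), 66.13)
side copper/amber [ 221   62  101  104 2467] [ 0.4351 -0.262   0.5113] (array([ 440.3, -265.6]), array([  7.4, 135.3]), 56.2)
side copper/amber [348 166   7  24  53] [ 0.5421 -0.2916  0.4113] (array([ 543. , -290.7]), array([10.5,  4.4]), 32.18)
side copper/amber [326 279   9  17 112] [ 0.5202 -0.2707  0.1843] (array([ 520.8, -270.6]), array([ 6.9, 25.1]), 29.47)
side copper/amber [318 323  34  28 756] [ 0.5335 -0.263   0.0432] (array([ 533.5, -261.6]), array([65.9, 64.8]), 83.16)
xyz [ 0.0002 -0.0016  0.0516] twist [ 0.1  -0.07  0.04] at [ 0.5346 -0.2595  0.1716] t 5.68 gap 0.448 F [ 0.   0.2 -0.8] q6 -129.7
```

View pics/wrist2.png

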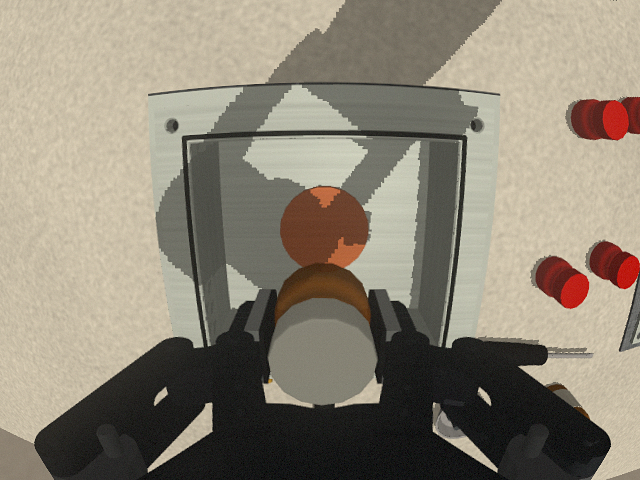

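The wrist view shows the jar held upright between the pads, its cap at (322,352), over the plate at (324,228). By depth the two centres agree within about 2 mm, so I'm lowering slowly.

>>> jog_arm([
  {"gripper":0.03,"xyz":[0.001,-0.001,0.005],"twist":[0,0,0]},
  {"gripper":0.03,"xyz":[0.001,-0.001,0.015],"twist":[0,0,0]},
  {"gripper":0.03,"xyz":[0.001,-0.001,0.027],"twist":[0,0,0]},
  {"gripper":0.03,"xyz":[0.001,-0.001,0.04],"twist":[0,0,0]},
  {"gripper":0.03,"xyz":[0.001,-0.001,0.054],"twist":[0,0,0]},
  {"gripper":0.03,"xyz":[0.001,-0.001,0.068],"twist":[0,0,0]},
  {"gripper":0.03,"xyz":[0.001,-0.001,0.081],"twist":[0,0,0]},
  {"gripper":0.03,"xyz":[0.001,-0.001,0.093],"twist":[0,0,0]},
  {"gripper":0.03,"xyz":[0.001,-0.001,0.103],"twist":[0,0,0]},
  {"gripper":0.03,"xyz":[0.001,-0.001,0.11],"twist":[0,0,0]},
  {"gripper":0.03,"xyz":[0.001,-0.001,0.115],"twist":[0,0,0]},
  {"gripper":0.03,"xyz":[0.001,-0.001,0.117],"twist":[0,0,0]},
])

```text
clock: 6.68
tcp_pos: [0.534, -0.2619, 0.0543]
eef_rot: [[-0.993, -0.122, -0.001], [-0.122, 0.993, 0.001], [0.001, 0.001, -1.0]]
wrist_force: [-0.6, -0.0, -1.2]
finger_gap: 0.45
gripper_force: 25.6
```

>>> jog_arm([
  {"gripper":0.03,"xyz":[0,0,0],"twist":[0,0,0]},
  {"gripper":0.03,"xyz":[0,0,0.001],"twist":[0,0,0]},
  {"gripper":0.03,"xyz":[0,0,0.001],"twist":[0,0,0]},
])

```text
clock: 6.93
tcp_pos: [0.5348, -0.2624, 0.055]
eef_rot: [[-0.993, -0.122, 0.001], [-0.122, 0.993, -0.001], [-0.001, -0.001, -1.0]]
wrist_force: [0.2, -0.0, -0.3]
finger_gap: 0.446
gripper_force: 25.6
```

>>> jog_arm([
  {"gripper":0.03,"xyz":[0,0,0.001],"twist":[0,0,0]},
  {"gripper":0.03,"xyz":[0,0,0.002],"twist":[0,0,0]},
  {"gripper":0.03,"xyz":[0,0,0.002],"twist":[0,0,0]},
  {"gripper":0.03,"xyz":[0,0,0.002],"twist":[0,0,0]},
])

```text
clock: 7.27
tcp_pos: [0.5343, -0.262, 0.0524]
eef_rot: [[-0.993, -0.122, 0.0], [-0.122, 0.993, -0.0], [-0.0, -0.0, -1.0]]
wrist_force: [-0.2, 0.4, -0.5]
finger_gap: 0.449
gripper_force: 25.6
```

>>> jog_arm([
  {"gripper":0.03,"xyz":[0,0,0.001],"twist":[0,0,0]},
  {"gripper":0.03,"xyz":[0,0,0.001],"twist":[0,0,0]},
  {"gripper":0.03,"xyz":[0,0,0.001],"twist":[0,0,0]},
])

```text
clock: 7.52
tcp_pos: [0.5342, -0.262, 0.0512]
eef_rot: [[-0.993, -0.122, -0.0], [-0.122, 0.993, 0.0], [0.0, 0.0, -1.0]]
wrist_force: [0.6, -0.5, -0.8]
finger_gap: 0.446
gripper_force: 25.6
```

>>> jog_arm([
  {"gripper":0.03,"xyz":[0,0,0.001],"twist":[0,0,0]},
  {"gripper":0.03,"xyz":[0,0,0.001],"twist":[0,0,0]},
  {"gripper":0.03,"xyz":[0,0,0.001],"twist":[0,0,0]},
])

```text
clock: 7.77
tcp_pos: [0.5343, -0.2621, 0.0503]
eef_rot: [[-0.993, -0.122, -0.0], [-0.122, 0.993, 0.0], [0.0, 0.0, -1.0]]
wrist_force: [0.5, 0.1, -0.7]
finger_gap: 0.454
gripper_force: 25.6
```

```bash
python3 - <<'E'
from h import *
from rig import bot
i=bot.camera_info("wrist");T=i["world_from_camera"];k=[i[a] for a in("fx","fy","cx","cy")]
p,d=bot.grab_frame("wrist");W=cloud(d,T,k,True);z=W[...,2];S=cv2.cvtColor(p,cv2.COLOR_BGR2HSV)[...,1]
for m,st,c in blobs((z>.08)&(z<.098)&(S<90)&(p[...,0]>60)&(abs(W[...,0]-.534)<.04)&(abs(W[...,1]+.262)<.03),100):print(st,np.nanmedian(z[m]),rect(W[m]))
# plate and flange heights as seen here
m=(S>100)&(z>.035)&(z<.05);print("plate",np.nanmedian(z[m]),m.sum());m=(z>.095)&(z<.106);print("flange",np.nanmedian(z[m]))
print(bot.sense()["wrist_force"],bot.sense()["tcp_pos"])
E
```

```text
[ 267  299  111  107 8992] 0.09211031969046679 (array([ 534.8, -262.3]), array([38.7, 37. ]), 55.59)
[383 315  18  27 283] 0.08666794631923468 (array([ 521.6, -240.5]), array([5.7, 7.3]), 4.04)
[244 316  19  26 275] 0.08669967827464706 (array([ 527.5, -287.9]), array([6.5, 5.8]), 88.32)
plate 0.04221313099159392 5942
flange 0.10028603691651997
[ 0.06349154 -0.59838704 -0.52578428] [ 0.53425658 -0.26202333  0.05025115]
```

>>> jog_arm([
  {"gripper":0.03,"xyz":[0,0,0.0005],"twist":[0,0,0]},
  {"gripper":0.03,"xyz":[0,0,0.001],"twist":[0,0,0]},
  {"gripper":0.03,"xyz":[0,0,0.001],"twist":[0,0,0]},
  {"gripper":0.03,"xyz":[0,0,0.001],"twist":[0,0,0]},
])

```text
clock: 8.15
tcp_pos: [0.5343, -0.2621, 0.0501]
eef_rot: [[-0.993, -0.122, -0.0], [-0.122, 0.993, 0.0], [0.0, 0.0, -1.0]]
wrist_force: [-3.1, 0.2, 5.4]
finger_gap: 0.449
gripper_force: 26.1
```

Contact is made at 5 N. I'm releasing slowly and then rising.

>>> jog_arm([
  {"gripper":0.039,"xyz":[0,0,0],"twist":[0,0,0]},
  {"gripper":0.042,"xyz":[0,0,0],"twist":[0,0,0]},
  {"gripper":0.046,"xyz":[0,0,0],"twist":[0,0,0]},
  {"gripper":0.052,"xyz":[0,0,0],"twist":[0,0,0]},
  {"gripper":0.06,"xyz":[0,0,0],"twist":[0,0,0]},
  {"gripper":0.07,"xyz":[0,0,0],"twist":[0,0,0]},
  {"gripper":0.075,"xyz":[0,0,0],"twist":[0,0,0]},
  {"gripper":0.075,"xyz":[0,0,0],"twist":[0,0,0]},
])

```text
clock: 8.82
tcp_pos: [0.5343, -0.262, 0.0492]
eef_rot: [[-0.993, -0.122, -0.0], [-0.122, 0.993, 0.0], [0.0, 0.0, -1.0]]
wrist_force: [-0.2, 0.3, -0.1]
finger_gap: 0.878
gripper_force: 0.0
```

>>> jog_arm([
  {"gripper":0.075,"xyz":[0,0,-0.005],"twist":[0,0,0]},
  {"gripper":0.075,"xyz":[0,0,-0.015],"twist":[0,0,0]},
  {"gripper":0.075,"xyz":[0,0,-0.03],"twist":[0,0,0]},
  {"gripper":0.075,"xyz":[0,0,-0.05],"twist":[0,0,0]},
  {"gripper":0.075,"xyz":[0,0,-0.075],"twist":[0,0,0]},
  {"gripper":0.075,"xyz":[0,0,-0.1],"twist":[0,0,0]},
  {"gripper":0.075,"xyz":[0,0,-0.125],"twist":[0,0,0]},
  {"gripper":0.075,"xyz":[0,0,-0.15],"twist":[0,0,0]},
  {"gripper":0.075,"xyz":[0,0,-0.17],"twist":[0,0,0]},
  {"gripper":0.075,"xyz":[0,0,-0.18],"twist":[0,0,0]},
  {"gripper":0.075,"xyz":[0,0,-0.18],"twist":[0,0,0]},
  {"gripper":0.075,"xyz":[0,0,-0.18],"twist":[0,0,0]},
])

```text
clock: 9.82
tcp_pos: [0.5344, -0.2621, 0.2299]
eef_rot: [[-0.993, -0.122, 0.001], [-0.122, 0.993, -0.001], [-0.001, -0.001, -1.0]]
wrist_force: [-0.1, 0.8, 0.6]
finger_gap: 0.877
gripper_force: 0.0
```

```bash
python3 - <<'E'
from h import *
from rig import bot
from go import go
i=bot.camera_info("wrist");T=i["world_from_camera"];k=[i[a] for a in("fx","fy","cx","cy")]
p,d=bot.grab_frame("wrist");cv2.imwrite("pics/w3.png",p);W=cloud(d,T,k,True);z=W[...,2];H,S,V=cv2.split(cv2.cvtColor(p,cv2.COLOR_BGR2HSV))
for m,st,c in blobs((z>.084)&(z<.097)&(S<90)&(abs(W[...,0]-.534)<.04)&(abs(W[...,1]+.262)<.04),100):print(st,np.nanmedian(z[m]),rect(W[m]))
m=(S>100)&(z>.037)&(z<.047)&(abs(W[...,0]-.534)<.05);print("plate",rect(W[m]))
for m,st,c in blobs((z>.095)&(z<.106)&(S<60),1000):print("flange",rect(W[m]))
go(.538,.252,.23,8.6)
E
```

```text
[ 300  202   46   47 1663] 0.09216183210137152 (array([ 534.4, -262.9]), array([36.4, 35.3]), 6.87)
plate (array([ 542.6, -123.1]), array([343.2,  67. ]), 86.62)
flange (array([ 521.9, -263.1]), array([160.3, 207.7]), 6.93)
flange (array([ 616. , -253.6]), array([ 25.2, 154.7]), 6.94)
xyz [-0.0668  0.5093 -0.0013] twist [-1.000e-02 -1.000e-01  8.839e+01] at [ 0.5337 -0.2617  0.2283] t 9.87 gap 0.883 F [ 0.7 -0.2  0. ] q6 -129.9
```

View pics/w3.png

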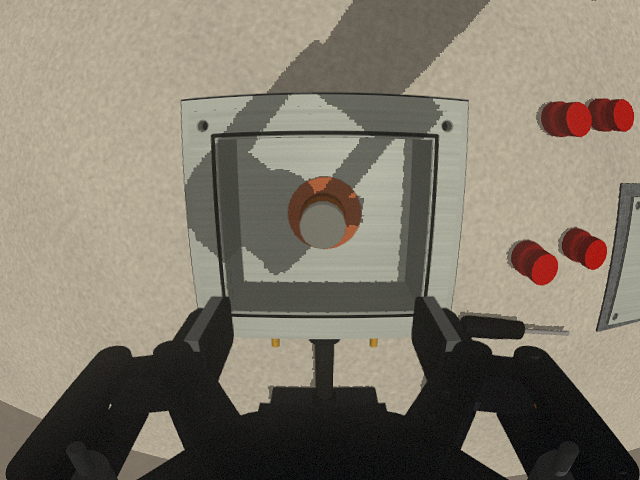

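The wrist view shows the jar standing upright, its cap at (323,225), over the middle of the copper plate at (325,212). I'm moving to the cover handle next.

>>> jog_arm([
  {"gripper":0.075,"xyz":[-0.002,0.015,0],"twist":[0,0,3]},
  {"gripper":0.075,"xyz":[-0.006,0.045,0],"twist":[0,0,9]},
  {"gripper":0.075,"xyz":[-0.011,0.08,0],"twist":[0,0,16]},
  {"gripper":0.075,"xyz":[-0.016,0.12,0],"twist":[0,0,23]},
  {"gripper":0.075,"xyz":[-0.021,0.16,0],"twist":[0,0,30]},
  {"gripper":0.075,"xyz":[-0.026,0.2,0],"twist":[0,0,37]},
  {"gripper":0.075,"xyz":[-0.032,0.24,0],"twist":[0,0,44]},
  {"gripper":0.075,"xyz":[-0.037,0.28,0],"twist":[0,0,51]},
  {"gripper":0.075,"xyz":[-0.042,0.32,0],"twist":[0,0,58]},
  {"gripper":0.075,"xyz":[-0.047,0.355,0],"twist":[0,0,65]},
  {"gripper":0.075,"xyz":[-0.051,0.385,0],"twist":[0,0,72]},
  {"gripper":0.075,"xyz":[-0.054,0.41,0],"twist":[0,0,78]},
])

```text
clock: 10.87
tcp_pos: [0.5361, 0.1541, 0.2267]
eef_rot: [[-0.358, 0.934, -0.004], [0.934, 0.358, 0.0], [0.002, -0.004, -1.0]]
wrist_force: [0.8, -0.3, -0.2]
finger_gap: 0.879
gripper_force: 0.0
```

>>> jog_arm([
  {"gripper":0.075,"xyz":[0,0,0],"twist":[0,0,0]},
  {"gripper":0.075,"xyz":[0,0,0],"twist":[0,0,0]},
])

```text
clock: 11.03
tcp_pos: [0.5364, 0.1525, 0.2269]
eef_rot: [[-0.367, 0.93, -0.004], [0.93, 0.367, -0.001], [0.0, -0.004, -1.0]]
wrist_force: [-0.2, -0.8, -0.6]
finger_gap: 0.878
gripper_force: 0.0
```

```bash
python3 go.py .538 .252 .18 8.6
```

```text
xyz [0.092  0.0381 0.0468] twist [-0.25  0.   12.9 ] at [0.5364 0.1525 0.2269] t 11.03 gap 0.878 F [-0.2 -0.8 -0.6] q6 -12.8
```

>>> jog_arm([
  {"gripper":0.075,"xyz":[0.015,0.006,0],"twist":[0,0,3]},
  {"gripper":0.075,"xyz":[0.04,0.016,0.01],"twist":[-0.1,0,7]},
  {"gripper":0.075,"xyz":[0.065,0.027,0.025],"twist":[-0.2,0,11]},
  {"gripper":0.075,"xyz":[0.085,0.035,0.04],"twist":[-0.25,0,12.9]},
  {"gripper":0.075,"xyz":[0.092,0.038,0.047],"twist":[-0.25,0,12.9]},
  {"gripper":0.075,"xyz":[0.092,0.038,0.047],"twist":[-0.25,0,12.9]},
  {"gripper":0.075,"xyz":[0.092,0.038,0.047],"twist":[-0.25,0,12.9]},
  {"gripper":0.075,"xyz":[0.092,0.038,0.047],"twist":[-0.25,0,12.9]},
])

```text
clock: 11.7
tcp_pos: [0.5406, 0.2494, 0.1826]
eef_rot: [[-0.144, 0.99, 0.005], [0.99, 0.144, 0.0], [-0.0, 0.005, -1.0]]
wrist_force: [-0.3, 0.5, 0.6]
finger_gap: 0.88
gripper_force: 0.0
```

```bash
python3 - <<'E'
from h import *
from rig import bot
from go import go
i=bot.camera_info("wrist");T=i["world_from_camera"];k=[i[a] for a in("fx","fy","cx","cy")]
p,d=bot.grab_frame("wrist");cv2.imwrite("pics/w4.png",p);W=cloud(d,T,k,True);z=W[...,2];H,S,V=cv2.split(cv2.cvtColor(p,cv2.COLOR_BGR2HSV))
near=(abs(W[...,0]-.538)<.16)&(abs(W[...,1]-.252)<.16)
for m,st,c in blobs((z>.036)&(z<.062)&near,100):print("handle",st,np.nanmedian(z[m]),rect(W[m]))
for m,st,c in blobs((z>.0068)&(z<.012)&near,1000):print("plate",st,np.nanmedian(z[m]),rect(W[m]))
go(.538,.252,.027,8.6)
E
```

```text
handle [ 310  147   19  147 2614] 0.053916057175552645 (array([538.3, 252.1]), array([ 13.4, 115.6]), 8.53)
plate [  210    93   218   225 42792] 0.009199160779272852 (array([538.3, 251.9]), array([187.1, 207.4]), 8.76)
xyz [ 0.0029 -0.0034  0.1561] twist [ 0.32  0.   -0.32] at [0.5409 0.2495 0.1831] t 11.75 gap 0.878 F [-1.1  0.4 -0.4] q6 9.8
```

View pics/w4.png

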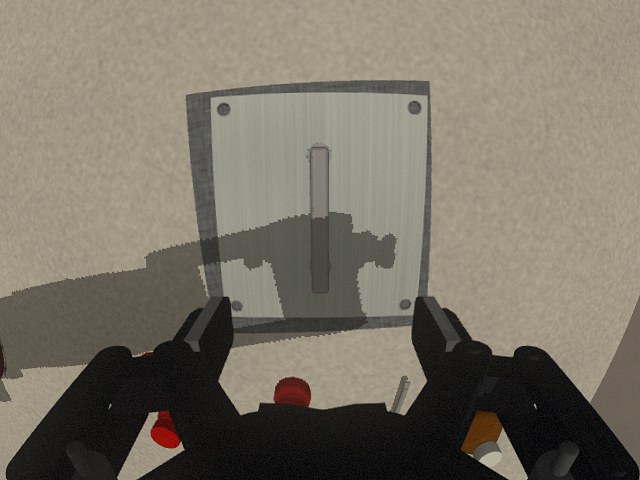

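The wrist view shows the cover flat on its pad, with the handle bar running from (319,147) to (320,293). The bar and plate centres agree at (0.538, 0.252). I'm descending to grip it.

>>> jog_arm([
  {"gripper":0.06,"xyz":[0.003,-0.003,0.01],"twist":[0.2,0,-0.3]},
  {"gripper":0.06,"xyz":[0.003,-0.003,0.025],"twist":[0.2,0,-0.3]},
  {"gripper":0.06,"xyz":[0.003,-0.003,0.045],"twist":[0.2,0,-0.3]},
  {"gripper":0.06,"xyz":[0.003,-0.003,0.065],"twist":[0.2,0,-0.3]},
  {"gripper":0.06,"xyz":[0.003,-0.003,0.085],"twist":[0.2,0,-0.3]},
  {"gripper":0.06,"xyz":[0.003,-0.003,0.105],"twist":[0.2,0,-0.3]},
  {"gripper":0.06,"xyz":[0.003,-0.003,0.122],"twist":[0.2,0,-0.3]},
  {"gripper":0.06,"xyz":[0.003,-0.003,0.136],"twist":[0.2,0,-0.3]},
  {"gripper":0.06,"xyz":[0.003,-0.003,0.147],"twist":[0.2,0,-0.3]},
  {"gripper":0.06,"xyz":[0.003,-0.003,0.153],"twist":[0.2,0,-0.3]},
  {"gripper":0.06,"xyz":[0.003,-0.003,0.155],"twist":[0.2,0,-0.3]},
  {"gripper":0.06,"xyz":[0.003,-0.003,0.155],"twist":[0.2,0,-0.3]},
])

```text
clock: 12.75
tcp_pos: [0.5375, 0.2536, 0.0272]
eef_rot: [[-0.15, 0.989, 0.001], [0.989, 0.15, 0.001], [0.0, 0.001, -1.0]]
wrist_force: [-0.6, -0.1, 0.8]
finger_gap: 0.704
gripper_force: 0.0
```

```bash
python3 go.py .538 .252 .027 8.6
```

```text
xyz [-0.0017  0.0003  0.0002] twist [ 0.04 -0.03  0.03] at [0.5375 0.2536 0.0272] t 12.75 gap 0.704 F [-0.6 -0.1  0.8] q6 9.8
```

>>> jog_arm([
  {"gripper":0.045,"xyz":[-0.001,0,0],"twist":[0,0,0]},
  {"gripper":0.03,"xyz":[-0.001,0,0],"twist":[0,0,0]},
  {"gripper":0.02,"xyz":[-0.001,0,0],"twist":[0,0,0]},
  {"gripper":0.016,"xyz":[-0.001,0,0],"twist":[0,0,0]},
  {"gripper":0.013,"xyz":[-0.001,0,0],"twist":[0,0,0]},
  {"gripper":0.01,"xyz":[-0.001,0,0],"twist":[0,0,0]},
  {"gripper":0.005,"xyz":[-0.001,0,0],"twist":[0,0,0]},
  {"gripper":0.0,"xyz":[-0.001,0,0],"twist":[0,0,0]},
  {"gripper":0.0,"xyz":[-0.001,0,0],"twist":[0,0,0]},
], force=100)

```text
clock: 13.5
tcp_pos: [0.5385, 0.253, 0.0284]
eef_rot: [[-0.15, 0.989, 0.003], [0.989, 0.15, 0.001], [0.001, 0.003, -1.0]]
wrist_force: [-0.0, -1.3, 5.6]
finger_gap: 0.142
gripper_force: 97.8
```

>>> jog_arm([
  {"gripper":0.0,"xyz":[0,0,-0.003],"twist":[0,0,0]},
  {"gripper":0.0,"xyz":[0,0,-0.01],"twist":[0,0,0]},
  {"gripper":0.0,"xyz":[0,0,-0.022],"twist":[0,0,0]},
  {"gripper":0.0,"xyz":[0,0,-0.038],"twist":[0,0,0]},
  {"gripper":0.0,"xyz":[0,0,-0.056],"twist":[0,0,0]},
  {"gripper":0.0,"xyz":[0,0,-0.075],"twist":[0,0,0]},
  {"gripper":0.0,"xyz":[0,0,-0.095],"twist":[0,0,0]},
  {"gripper":0.0,"xyz":[0,0,-0.115],"twist":[0,0,0]},
  {"gripper":0.0,"xyz":[0,0,-0.133],"twist":[0,0,0]},
  {"gripper":0.0,"xyz":[0,0,-0.148],"twist":[0,0,0]},
  {"gripper":0.0,"xyz":[0,0,-0.158],"twist":[0,0,0]},
  {"gripper":0.0,"xyz":[0,0,-0.163],"twist":[0,0,0]},
])

```text
clock: 14.5
tcp_pos: [0.5376, 0.2527, 0.1919]
eef_rot: [[-0.15, 0.989, 0.002], [0.989, 0.15, 0.001], [0.001, 0.002, -1.0]]
wrist_force: [0.2, 0.6, -6.4]
finger_gap: 0.144
gripper_force: 97.9
```

```bash
python3 go.py .5345 -.2605 .2 7
```

```text
xyz [-0.5069 -0.0801 -0.0088] twist [ 0.14 -0.05  1.64] at [0.5376 0.2527 0.1919] t 14.5 gap 0.144 F [ 0.2  0.6 -6.4] q6 9.8
```

>>> jog_arm([
  {"gripper":0.0,"xyz":[-0.006,-0.001,0],"twist":[0,0,0]},
  {"gripper":0.0,"xyz":[-0.018,-0.003,0],"twist":[0,0,0.1]},
  {"gripper":0.0,"xyz":[-0.036,-0.006,0],"twist":[0,0,0.2]},
  {"gripper":0.0,"xyz":[-0.058,-0.009,0],"twist":[0,0,0.3]},
  {"gripper":0.0,"xyz":[-0.083,-0.013,0],"twist":[0,0,0.4]},
  {"gripper":0.0,"xyz":[-0.108,-0.017,0],"twist":[0,0,0.5]},
  {"gripper":0.0,"xyz":[-0.133,-0.021,0],"twist":[0,0,0.6]},
  {"gripper":0.0,"xyz":[-0.158,-0.025,0],"twist":[0,0,0.7]},
  {"gripper":0.0,"xyz":[-0.183,-0.029,0],"twist":[0,0,0.8]},
  {"gripper":0.0,"xyz":[-0.208,-0.033,0],"twist":[0,0,0.9]},
  {"gripper":0.0,"xyz":[-0.233,-0.037,0],"twist":[0,0,1.0]},
  {"gripper":0.0,"xyz":[-0.258,-0.041,0],"twist":[0,0,1.1]},
])

```text
clock: 15.5
tcp_pos: [0.5335, -0.0107, 0.1881]
eef_rot: [[-0.13, 0.991, -0.003], [0.991, 0.13, 0.0], [0.001, -0.003, -1.0]]
wrist_force: [0.8, -0.8, -6.2]
finger_gap: 0.138
gripper_force: 97.8
```

>>> jog_arm([
  {"gripper":0.0,"xyz":[-0.025,-0.004,0],"twist":[0,0,0.1]},
  {"gripper":0.0,"xyz":[-0.05,-0.008,0],"twist":[0,0,0.2]},
  {"gripper":0.0,"xyz":[-0.075,-0.012,0],"twist":[0,0,0.3]},
  {"gripper":0.0,"xyz":[-0.1,-0.016,0],"twist":[0,0,0.4]},
  {"gripper":0.0,"xyz":[-0.123,-0.019,0],"twist":[0,0,0.5]},
  {"gripper":0.0,"xyz":[-0.144,-0.022,0],"twist":[0,0,0.5]},
  {"gripper":0.0,"xyz":[-0.162,-0.025,0],"twist":[0,0,0.5]},
  {"gripper":0.0,"xyz":[-0.177,-0.027,0],"twist":[0,0,0.5]},
  {"gripper":0.0,"xyz":[-0.189,-0.029,0],"twist":[0,0,0.5]},
  {"gripper":0.0,"xyz":[-0.197,-0.03,0],"twist":[0,0,0.5]},
  {"gripper":0.0,"xyz":[-0.2,-0.031,0],"twist":[0,0,0.5]},
  {"gripper":0.0,"xyz":[-0.2,-0.031,0],"twist":[0,0,0.5]},
])

```text
clock: 16.5
tcp_pos: [0.5307, -0.2113, 0.1897]
eef_rot: [[-0.122, 0.993, 0.0], [0.993, 0.122, 0.001], [0.001, 0.0, -1.0]]
wrist_force: [0.2, 0.4, -6.3]
finger_gap: 0.14
gripper_force: 97.8
```

```bash
python3 go.py .5345 -.2605 .2 7
```

```text
xyz [-0.0493 -0.0023 -0.0104] twist [ 0.01 -0.06 -0.01] at [ 0.5307 -0.2113  0.1897] t 16.5 gap 0.14 F [ 0.2  0.4 -6.3] q6 -35.8
```

Now I move over the cell and lower part way, putting the underside near z 0.14, then measure the cover against the cell with both fixed cameras.

>>> jog_arm([
  {"gripper":0.0,"xyz":[-0.008,0,0],"twist":[0,0,0]},
  {"gripper":0.0,"xyz":[-0.02,-0.001,0],"twist":[0,0,0]},
  {"gripper":0.0,"xyz":[-0.034,-0.002,0],"twist":[0,0,0]},
  {"gripper":0.0,"xyz":[-0.045,-0.002,0.003],"twist":[0,0,0]},
  {"gripper":0.0,"xyz":[-0.049,-0.002,0.009],"twist":[0,0,0]},
  {"gripper":0.0,"xyz":[-0.049,-0.002,0.016],"twist":[0,0,0]},
  {"gripper":0.0,"xyz":[-0.049,-0.002,0.022],"twist":[0,0,0]},
  {"gripper":0.0,"xyz":[-0.049,-0.002,0.025],"twist":[0,0,0]},
  {"gripper":0.0,"xyz":[-0.049,-0.002,0.025],"twist":[0,0,0]},
  {"gripper":0.0,"xyz":[-0.049,-0.002,0.025],"twist":[0,0,0]},
  {"gripper":0.0,"xyz":[-0.049,-0.002,0.025],"twist":[0,0,0]},
  {"gripper":0.0,"xyz":[-0.049,-0.002,0.025],"twist":[0,0,0]},
])

```text
clock: 17.5
tcp_pos: [0.5355, -0.2597, 0.1655]
eef_rot: [[-0.123, 0.992, 0.002], [0.992, 0.123, 0.0], [-0.0, 0.002, -1.0]]
wrist_force: [0.1, 0.0, -6.5]
finger_gap: 0.143
gripper_force: 97.7
```

```bash
cat > cov.py <<'E'
from h import *
from rig import bot
from go import go
import sys
tag=sys.argv[1]
for n in("wrist","scene","side"):
    f=n=="wrist";i=bot.camera_info(n);T=i["world_from_camera"];k=[i[a] for a in("fx","fy","cx","cy")]
    p,d=bot.grab_frame(n);cv2.imwrite(f"pics/{n}{tag}.png",p);W=cloud(d,T,k,f);z=W[...,2]
    s=bot.sense();zt=s["tcp_pos"][2]-.0194   # expected top face
    S=cv2.cvtColor(p,cv2.COLOR_BGR2HSV)[...,1]
    near=(abs(W[...,0]-.534)<.16)&(abs(W[...,1]+.261)<.16)
    for m,st,c in blobs((abs(z-zt)<.006)&near&(S<70),800):
        q=W[m];A=np.c_[q[:,:2]-q[:,:2].mean(0),np.ones(len(q))];co=np.linalg.lstsq(A,q[:,2],rcond=None)[0]
        print(n,st,"top z",np.nanmedian(q[:,2]).round(4),"slope",co[:2].round(4),rect(q),"tcp",s["tcp_pos"].round(4))
go(.5345,-.2605,.139,7)
E
python3 cov.py 5
```

```text
wrist [  124    64   396   300 92768] top z 0.1463 slope [-0.0003 -0.0002] (array([ 532. , -233.5]), array([187.7, 152. ]), 7.19) tcp [ 0.5355 -0.2598  0.1656]
scene [  93  217  172  123 8817] top z 0.1462 slope [-0.002  -0.0005] (array([ 534.9, -259.8]), array([189.9, 207.5]), 7.09) tcp [ 0.5355 -0.2598  0.1656]
side [ 272  260  137   96 7196] top z 0.1473 slope [0.    0.002] (array([ 534.1, -257.9]), array([187. , 210.3]), 7.07) tcp [ 0.5354 -0.2598  0.1655]
xyz [-0.0005 -0.001   0.0265] twist [0.09 0.   0.05] at [ 0.5354 -0.2598  0.1655] t 17.65 gap 0.14 F [ 0.6  0.6 -5.6] q6 -39.7
```

View pics/scene5.png

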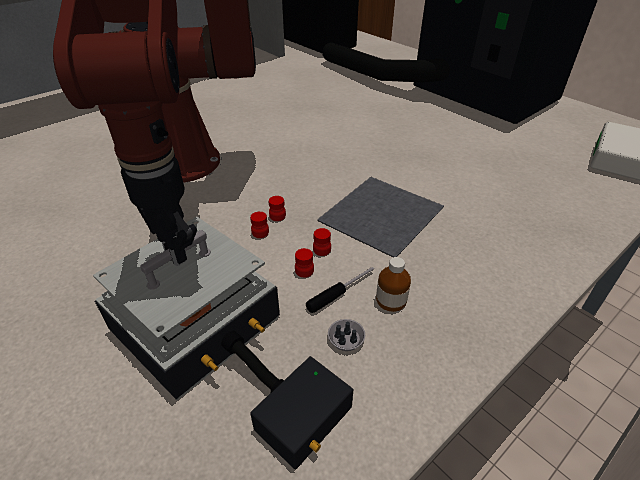

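The scene view shows the cover held level over the cell, its centre near (180,275). Compared with the earlier flange fit, both fixed cameras ask for about 1.1 mm in -y and no turn, and then 26 mm down.

>>> jog_arm([
  {"gripper":0.0,"xyz":[-0.001,0,0.002],"twist":[0,0,0]},
  {"gripper":0.0,"xyz":[-0.001,0,0.005],"twist":[0,0,0]},
  {"gripper":0.0,"xyz":[-0.001,0,0.009],"twist":[0,0,0]},
  {"gripper":0.0,"xyz":[-0.001,0,0.013],"twist":[0,0,0]},
  {"gripper":0.0,"xyz":[-0.001,0,0.017],"twist":[0,0,0]},
  {"gripper":0.0,"xyz":[-0.001,0,0.021],"twist":[0,0,0]},
  {"gripper":0.0,"xyz":[-0.001,0,0.024],"twist":[0,0,0]},
  {"gripper":0.0,"xyz":[-0.001,0,0.026],"twist":[0,0,0]},
  {"gripper":0.0,"xyz":[-0.001,0,0.026],"twist":[0,0,0]},
  {"gripper":0.0,"xyz":[-0.001,0,0.026],"twist":[0,0,0]},
  {"gripper":0.0,"xyz":[-0.001,0,0.026],"twist":[0,0,0]},
  {"gripper":0.0,"xyz":[-0.001,0,0.026],"twist":[0,0,0]},
])

```text
clock: 18.65
tcp_pos: [0.5355, -0.261, 0.1394]
eef_rot: [[-0.122, 0.992, 0.001], [0.992, 0.122, 0.0], [-0.0, 0.001, -1.0]]
wrist_force: [-0.0, 0.5, -6.2]
finger_gap: 0.143
gripper_force: 97.8
```

```bash
python3 cov.py 6
```

```text
wrist [  124    64   396   300 92765] top z 0.1201 slope [-0.0006 -0.0001] (array([ 532.1, -234.9]), array([187.6, 152.2]), 7.17) tcp [ 0.5355 -0.261   0.1394]
scene [  97  228  169  123 8672] top z 0.1199 slope [-0.0026 -0.0001] (array([ 534.9, -261. ]), array([190.2, 207.2]), 7.02) tcp [ 0.5355 -0.2609  0.1394]
side [ 273  271  134   96 7031] top z 0.1211 slope [-0.0004  0.0022] (array([ 534.2, -259.3]), array([187.2, 209.3]), 7.07) tcp [ 0.5354 -0.2609  0.1393]
xyz [ 0.0005 -0.0009  0.0003] twist [ 0.07 -0.01  0.04] at [ 0.5354 -0.2609  0.1393] t 18.8 gap 0.143 F [-0.3  0.1 -6.5] q6 -39.8
```

View pics/side6.png

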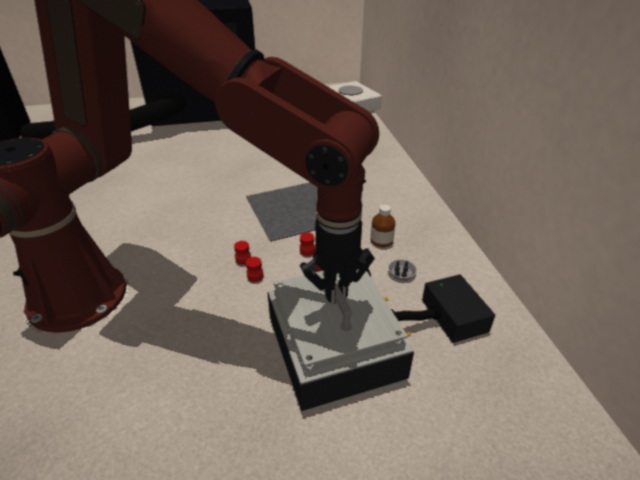

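The side view shows the cover held level just above the cell, centred at about (340,330), with the bottle, dish and screwdriver unmoved. The cover is within 0.4 mm of the flange centre in both fixed cameras, its underside is 15 mm above the flange, and it is steady, so I'm handing in.

```bash
python3 -c "
from rig import bot
print(bot.close_job())"
```

```text
the job is handed in; nothing more can be done
None
```

The job is handed in, with no verdict returned: the jar stands released and upright about 2 mm off the sensor plate's centre, and the cover is held level about 15 mm above the flange, its outline within 0.5 mm of the flange's in both fixed cameras, with the bottle, dish and screwdriver left untouched.

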